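# Free the stuck stopper of a clamped stock bottle

## Robot

A 6-joint arm with a two-finger parallel gripper is mounted at the origin on a cart in front of the work surface, level with it; the furniture and walls round the work are solid. World frame = base frame: x ahead of the robot, y to its left, z up, the work surface at z = 0. Lengths are in m, angles in degrees, forces in N, time in s.
With the tool pointing down it reaches from about 0.275 to 0.725 m from the base axis. Payload 15.9 kg.
Tool frame: the origin (TCP) lies midway between the tips of the shut fingers; the grasp point (between the pads) lies 19 mm behind it; z points along the fingers, y is the line along which they close (so a half turn about z gives the same grasp; the last joint's range is limited). The gripper opens to 85 mm and grips with 20 to 120 N. Pads are 22 mm wide; open, the fingers measure 114 mm over their backs; the gripper's body (76 mm by 85 mm) begins 54 mm behind the grasp point. The pads swing forward as they close: fully open they stand 13 mm farther back than shut.
Start: joints at [69.729, 12.198, -1.971, 75.831, 0, 90], TCP at [0.173, 0.469, 0.231] pointing down, gripper open.
Joint ranges: [-170.91, 170.91], [-42.67, 98.43], [-65.05, 77.54], [-120.47, 116.71], [-90, 82.35], [-180, 180]. Speed limits (degrees/s): [108.29, 108.29, 136.94, 147.25, 180, 180].

## Interface

Orientations are given as [roll, pitch, yaw] about the fixed x, y, z axes, in that order (R = Rz(yaw) Ry(pitch) Rx(roll)).
In Python, from station import sense, camera, camera_info, job gives the robot as it stands.
- The arm moves only by the tool arm_command, never from a script. Its argument "deltas" is a list of rows, each a list of 5 numbers: the closure, from -1 (fully open) to 1 (shut), then the shift along the tool's x, y, z in mm, then the turn about the tool's z in degrees. In form: [[hand, tx, ty, tz, twist], ...]. A call has 1 to 20 rows; each row is the pose to reach, as a shift and turn from the pose commanded when the call began, along the tool's axes at that moment; what a row does not reach only later rows make up. A row lasts 1/10 s, in which the tool goes at most 50 mm and 8.59 degrees, less where a joint would pass 70% of its speed; a pose out of reach is approached as far as the arm can. A call with a gripper value outside its range is refused whole. The fingers move at their own pace and stop on an object; the grip force is fixed at half the most. Time passes only in rows, so rows that repeat a pose let the fingers close. It gives the time, the measured TCP pose, the force, the opening and the grip force at its end, in the units of the state.
- sense(): the state, without advancing time (a new reading comes with each control period).
- camera(name): name is "scene" or "top"; returns (picture, depth): 400x640x3 uint8, red, green, blue; 400x640 float32, m along the optical axis (not along the pixel's ray), 0 where there is no reading.
- camera_info(name): a dict with "mtx" (3x3 intrinsics, pixels), "k1" (the pictures are not rectified: a ray, as slopes to the right and down, at radius r is drawn at 1 + k1 r^2 times it, then the intrinsics apply), "rvec" (rotation vector, rad) and "tvec" (3), from world to camera coordinates, as OpenCV has them. Camera axes: x right, y down, z forward; pixel columns grow to the right and rows downward; lengths in m; the calibration is good to about 2 mm. A picture is of the moment at which its call begins. camera_info takes no time and is no camera call.
- job.finish_job(): hands the job in; it is judged then, once.
The state is a dict: "t": time; "joints": joint angles; "dq": joint speeds; "tau": joint torques, N m; "position": TCP position; "ee_rot": TCP orientation; "force": force on the tool from outside, world axes, zero at the start; "ft_torque": the same for the moment, N m; "width": opening from 0.0 (shut) to 1.0 (fully open); "grasp_force": force on a finger pad.
Only numpy, scipy, OpenCV 4.12 (cv2) and the standard library are available. Lean on these libraries where they do the work, as an engineer would, in place of code of your own. Each camera call takes 0.05 s, during which the arm holds its last target. There are 200 camera calls.

## Task

The green winged stopper of the clamped brown bottle is stuck in its neck: swing the stiff blue keeper arm above it about a quarter turn to one side, where it stays, then push on the stopper's wing to twist it until it breaks free - it may let go only when turned one way, so feel with a gentle pull and turn it the other way if it is still held; never wrench it upward. Then lift the stopper out and set it down gently in the steel kidney dish, leaving the other things on the bench alone.

Things in the scene. Friction and masses are not known exactly. Their poses are not given: they have to be found in the camera images.
- bottle_stand: Fixed steel base plate (210 x 120 x 12 mm) with a brown glass bottle (78 mm wide) clamped on it and a steel post behind. Origin on the bottle's axis at bench height; x points from bottle to post, z up. Post axis at x = 95 mm, y = 0, 18 mm thick. Clamp jaws and screws reach 60 mm from the bottle's axis, below z = 55 mm.
- neck_rim (a point): Centre of the neck's rim (53 mm wide, bore 36 mm), on the bottle's axis, z = 105 mm. The stopper as found: stuck; turning it takes about 0.2 N m (4 to 15 N at a wing's tip), it stays where it is left and turns at most about 0.66 rad (38 degrees) either way from the found pose, to a firm stop.
- keeper (a joint): Angle of the blue keeper arm about the post's axis, rad, positive counter-clockwise from above, range -1.9 to 1.9; at 0 it lies over the stopper along the stand's -x. Stiff: turning takes about 0.35 N m (3 to 5 N at its knob) and it stays where left. Arm 18 mm wide, underside z = 148 mm, top 163 mm (hub 30 mm wide, to 174 mm); a rubber pad under it just clears the stopper's wings.
- stopper: Green loose stopper, about 120 g, seated in the neck. Origin at the underside of its tapered plug (29 mm wide, 36 mm at 30 mm height), at z = 75 mm when seated; z up. Collar 53 mm wide at 30 to 36 mm height; above it, on a 20 mm stem, a straight wing bar along its y axis, 104 mm long, 11 mm thick, 41 to 67 mm above the origin. As found, its axes are parallel to the stand's.
- stopper_grip (a point): Middle of the wing bar, on the stopper's axis, z = 129 mm when seated; pinch the bar here across its 11 mm. The stopper lifts out only once turned 0.2 to 0.6 rad from the found pose; often only one direction (not visible, different each time) frees it, and at the other stop it is still held. Free, it comes straight up (30 mm of plug) with its weight alone.
- neck (a joint): How far the bound seat is drawn up by pulling a held stopper, m: 0 at rest, about 1 mm for each 8 N, after 1 mm of play (so a held stopper pulled with 10 N rises only 2 to 3 mm). Over 5 mm (40 N) counts as wrenching the neck.
- brown_bottle: Bystander: brown glass bottle with black cap, 51 mm wide, 108 mm tall, origin at the centre of its underside.
- dish: Steel kidney dish, 108 x 217 x 35 mm (its x by y), stuck fast to the bench, origin at the centre of its underside, z up; inner floor about 4 mm above the bench, walls slope outward. It has room for the stopper standing or lying near its middle.
- keeper_knob (a point): Centre of the red ball (17 mm) on top of the steel pin (13 mm thick, standing up from the arm's outer end from z = 163 mm) at z = 192 mm, 113 mm from the post's axis; its top is at z = 201 mm. Push the pin or ball sideways to swing the arm.
- white_bottle: Bystander: clear bottle with white cap, 42 mm wide, 92 mm tall, origin at the centre of its underside.
Mind the look-alikes: they are no part of the job. What is shaped like the bottle_stand but purple is not meant. What is meant by the stopper is not pink, and is the smaller of those in its own colour.

How it is judged (in metres and radians):
On the way, in this order (a step that is already met when the one before it is completed fails the run):
1. the keeper arm is swung aside by 1.2 rad or more from over the stopper ((value of joint keeper above 1.2 rad or value of joint keeper below -1.2 rad)), for 0.2 s.
2. the stopper is turned by more than 0.15 rad from its found pose while still seated in the neck (angle between the y axis of stopper and the y axis of bottle_stand, either way round above 0.15 rad and z of stopper in the frame of bottle_stand between 0.07 and 0.082 m and horizontal distance between stopper and bottle_stand below 0.008 m), for 0.1 s.
3. the stopper is lifted clear of the neck (height (world z) of stopper above 0.108 m), for 0.1 s.
At the end, for the whole second after the job is handed in: The stopper, released and at rest (under 0.03 m/s), is carried by the kidney dish with the middle of its wing bar within 100 mm of the dish's centre and its plug end below 60 mm height; the keeper arm is still 1.2 rad or more to one side ((value of joint keeper above 1.2 rad or value of joint keeper below -1.2 rad) and contact force between stopper and dish above 0.2 N and horizontal distance between stopper_grip and dish below 0.1 m and height (world z) of stopper below 0.06 m and linear speed of stopper below 0.03 m/s and contact force between the fingers and stopper below 0.05 N); the robot touches nothing.
It fails at once if the neck is wrenched: a held stopper is pulled up with more than about 40 N (value of joint neck above 0.005 m).
It fails at once if the stopper is dropped or thrown (over 1 m/s with no finger on it) (linear speed of stopper above 1 m/s and contact force between the fingers and stopper below 0.05 N).
It fails at once if the brown bottle with the black cap or the white-capped clear bottle behind the work is shifted more than 40 mm (distance of any of brown_bottle, white_bottle from where it was at the start of the episode above 0.04 m).
It also fails if it takes over 72 s, if anything falls off the work surface, if the arm or the gripper's body presses on something with over 40 N, if the wrist force passes 120 N, or if a joint passes its speed limit or range.

## Working session

There is one attempt and no reset: what is moved stays moved. The work goes in short steps, Python scripts to look and compute and a tool call to move; the robot and the scene stay as the last step left them, time stands still between calls to the robot, and variables do not carry over. Pictures are saved under pics/ and viewed, at most 10 in all, crops included, and the job is handed in when it is done.

Besides the shell and the picture viewer there is one more tool, called after "Call:" as a command line: name --pt "numbers of a row" for each row, then --argument value for the rest. arm_command: Moves the arm, as the interface text tells. Its arguments: {"type":"object","properties":{"deltas":{"type":"array"}},"required":["deltas"]}

```bash
mkdir -p pics; ls; cat > h.py <<'E'
import numpy as np, cv2
from station import sense, camera, camera_info, job
def cloud(name):
    pic,d=camera(name); c=camera_info(name); K=np.array(c["mtx"],float); k1=c["k1"]
    v,u=np.mgrid[0:400,0:640].astype(np.float32)
    p=cv2.undistortPoints(np.stack([u.ravel(),v.ravel()],1)[:,None].astype(np.float64),K,np.array([k1,0,0,0,0.]))[:,0]
    P=np.c_[p,np.ones(len(p))]*d.reshape(-1,1)
    R=cv2.Rodrigues(np.array(c["rvec"],float))[0]; t=np.array(c["tvec"],float).ravel()
    W=((P-t)@R).reshape(400,640,3); W[d==0]=np.nan
    return pic,W
def save(n,pic): cv2.imwrite("pics/"+n,pic[...,::-1])
E
python3 - <<'E'
from h import *
for n in("scene","top"):
    p,W=cloud(n); save(n+"0.png",p); np.savez(n+"0.npz",p=p,W=W)
print(sense())
E
```

```text
pics
{'t': 0.1, 'joints': array([ 6.97289092e+01,  1.22229651e+01, -2.00216330e+00,  7.58321638e+01,
       -1.92720495e-04,  9.00027049e+01]), 'dq': array([-0.04630856, -0.09916237,  0.15180444, -0.03196922,  0.12594759,
       -0.04032686]), 'tau': array([ 1.17136857e-03, -6.87250042e+01,  4.87803948e+01,  1.22259400e-02,
        3.43808711e-05, -2.48586525e-05]), 'position': array([0.17313006, 0.46875504, 0.23087428]), 'ee_rot': array([-1.79942708e+02,  1.95425155e-04,  1.59726204e+02]), 'force': array([ 0.55311741,  0.02600682, -0.15202613]), 'ft_torque': array([ 0.00400787, -0.03734314, -0.01157786]), 'grasp_force': 0.0, 'width': 0.9980062449897392}
```

View pics/scene0.png

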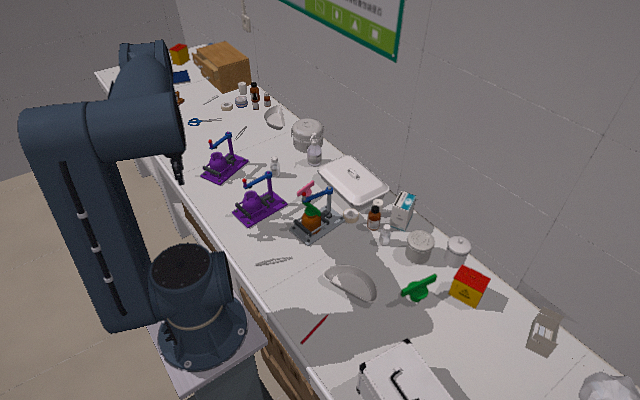

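View pics/top0.png

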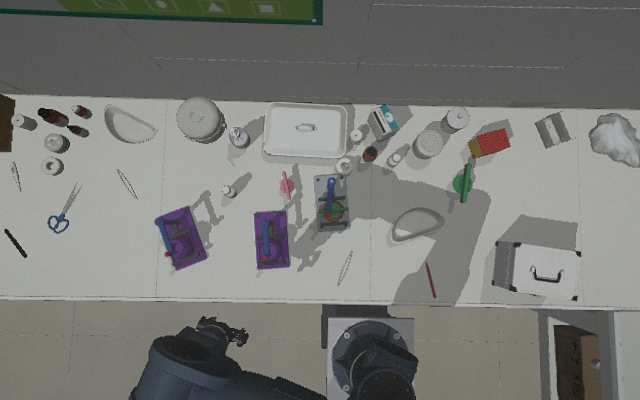

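In the scene view, the grey stand with brown bottle and green stopper is at (314,218), and in the top view at (332,203). The look-alikes are purple stands at top (182,240) and (271,240), a pink stopper at (287,184), and a larger loose green stopper at (463,182). The one meant is the green stopper in the grey stand. The near dish is at (418,225) and a second one is far off at (130,123). I'll confirm with a crop and measure.

```bash
python3 - <<'E'
from h import *
z=np.load("top0.npz");p,W=z["p"],z["W"]
s=np.load("scene0.npz");sp,sW=s["p"],s["W"]
a=cv2.resize(p[150:260,290:460],None,fx=4,fy=4,interpolation=cv2.INTER_CUBIC)
b=cv2.resize(sp[170:250,280:400],(680,453)) 
save("crop1.png",a)
hsvs={}
for n,P,X in(("top",p,W),("scene",sp,sW)):
    h=cv2.cvtColor(P,cv2.COLOR_RGB2HSV)
    near=(X[...,0]>.2)&(X[...,0]<.9)&(X[...,1]>-.35)&(X[...,1]<.15+.1)
    print(n)
    for nm,m in dict(green=(abs(h[...,0].astype(int)-65)<20)&(h[...,1]>110)&(X[...,2]>.03),
        blue=(abs(h[...,0].astype(int)-112)<12)&(h[...,1]>120)&(X[...,2]>.13),
        red=((h[...,0]<8)|(h[...,0]>172))&(h[...,1]>130)&(X[...,2]>.14),).items():
        k,l,st,c=cv2.connectedComponentsWithStats((m&near).astype(np.uint8))
        for i in range(1,k):
            if st[i,4]>3:
                q=X[l==i]; print(nm,st[i],np.round(np.median(q,0),3),np.round(q.min(0),3),np.round(q.max(0),3))
for (u,v) in [(418,225),(316,177),(348,177),(316,230),(348,230),(370,154),(394,159),(330,180),(332,212)]:
    print(u,v,np.round(W[v,u],3))
E
```

```text
top
green [463 164   7  38  87] [ 0.641 -0.324  0.092] [ 0.58  -0.336  0.085] [ 0.715 -0.311  0.098]
green [453 175  10  18  79] [ 0.649 -0.305  0.048] [ 0.617 -0.325  0.044] [ 0.68  -0.292  0.058]
blue [328 178   7  10  34] [0.625 0.163 0.167] [0.612 0.151 0.157] [0.642 0.171 0.173]
red [327 212   3   4   7] [0.519 0.169 0.2  ] [0.516 0.166 0.194] [0.526 0.173 0.203]
scene
green [303 202  18  14 146] [0.534 0.142 0.127] [0.514 0.098 0.102] [0.547 0.193 0.15 ]
green [401 274  36  25 388] [ 0.64  -0.33   0.076] [ 0.576 -0.35   0.044] [ 0.718 -0.292  0.098]
blue [303 187  30  15 121] [0.587 0.161 0.164] [0.512 0.144 0.148] [0.644 0.178 0.177]
red [302 192   4   4  16] [0.519 0.168 0.199] [0.511 0.162 0.189] [0.527 0.176 0.205]
418 225 [ 0.493 -0.175 -0.003]
316 177 [0.666 0.214 0.013]
348 177 [0.67  0.093 0.001]
316 230 [0.466 0.21  0.004]
348 230 [ 0.469  0.09  -0.001]
370 154 [0.741 0.022 0.098]
394 159 [ 0.725 -0.064  0.1  ]
330 180 [0.635 0.164 0.17 ]
332 212 [0.53  0.154 0.116]
```

View pics/crop1.png

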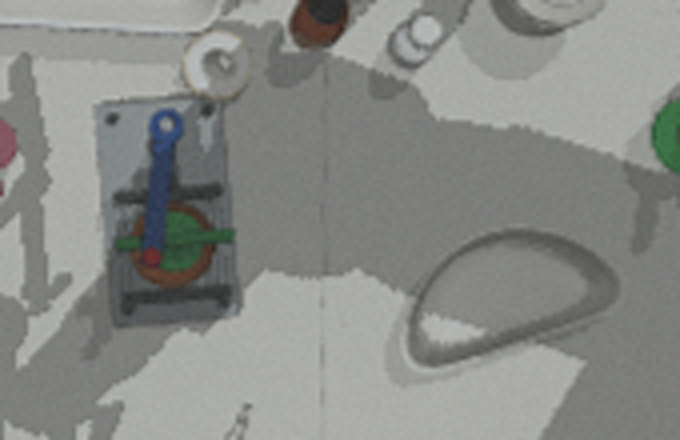

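```bash
cat >> h.py <<'E'
def ray(name,u,v,z):
    c=camera_info(name); K=np.array(c["mtx"],float)
    p=cv2.undistortPoints(np.array([[[u,v]]],float),K,np.array([c["k1"],0,0,0,0.]))[0,0]
    R=cv2.Rodrigues(np.array(c["rvec"],float))[0]; t=np.array(c["tvec"],float).ravel()
    o=-R.T@t; d=R.T@np.r_[p,1]; return (o+d*(z-o[2])/d[2])
E
python3 - <<'E'
from h import *
c=lambda x,y,z: ray("top",290+(x+.5)/4-.5,150+(y+.5)/4-.5,z)
for n,x,y,z in [("c1",97,103,.012),("c2",222,94,.012),("c3",240,313,.012),("c4",112,325,.012),("wL",115,244,.142),("wR",235,234,.142),("hub",166,126,.174),("knob",152,256,.199),("dishA",407,355,.035),("dishB",617,280,.035),("dishTop",520,228,.035),("bb",325,8,.108),("wb",428,26,.092)]:
    print(n,np.round(c(x,y,z),4))
R=cv2.Rodrigues(np.array(camera_info("top")["rvec"],float))[0]; print("cam",-R.T@np.array(camera_info("top")["tvec"]).ravel())
z=np.load("top0.npz");W=z["W"];s=np.load("scene0.npz")["W"]
for X in(W,s):
    m=(X[...,0]>.38)&(X[...,0]<.62)&(X[...,1]>-.30)&(X[...,1]<-.04)&(X[...,2]>.018)&(X[...,2]<.05)
    q=X[m]; (r)=cv2.minAreaRect(q[:,:2].astype(np.float32)*1000); print(m.sum(),r,q[:,2].max(), cv2.boxPoints(r))
h=cv2.cvtColor(np.load("scene0.npz")["p"],cv2.COLOR_RGB2HSV)
g=(abs(h[...,0].astype(int)-65)<20)&(h[...,1]>110)&(s[...,2]>.115)&(s[...,1]>0)&(s[...,1]<.3)
q=s[g];print(len(q));print(np.round(q[np.argsort(q[:,1])][::6],3))
q=W[(W[...,1]>.05)&(W[...,1]<.25)&(W[...,0]>.4)&(W[...,0]<.7)&(W[...,2]>.006)&(W[...,2]<.2)];r=cv2.minAreaRect(q[:,:2].astype(np.float32)*1000);print(r)
E
```

```text
c1 [0.6718 0.2226 0.012 ]
c2 [0.683  0.1047 0.012 ]
c3 [0.477  0.0844 0.012 ]
c4 [0.4633 0.2037 0.012 ]
wL [0.5322 0.2015 0.142 ]
wR [0.543  0.0991 0.142 ]
hub [0.6306 0.1607 0.174 ]
knob [0.5201 0.1706 0.199 ]
dishA [ 0.4416 -0.0679  0.035 ]
dishB [ 0.5146 -0.2612  0.035 ]
dishTop [ 0.5607 -0.1718  0.035 ]
bb [0.7478 0.0201 0.108 ]
wb [ 0.7368 -0.0747  0.092 ]
cam [0.46340108 0.19017368 1.47990179]
385 ((505.7734375, -155.58787536621094), (107.74089813232422, 215.11444091796875), 19.75064468383789) 0.04345399812414408 [[ 418.72552   -72.5623  ]
 [ 491.41858  -275.02203 ]
 [ 592.82135  -238.61345 ]
 [ 520.1283    -36.153717]]
439 ((506.6819763183594, -153.5499725341797), (113.39771270751953, 214.28175354003906), 19.718143463134766) 0.04312315891791489 [[ 417.15912   -71.82126 ]
 [ 489.45633  -273.53833 ]
 [ 596.20483  -235.27869 ]
 [ 523.9076    -33.561615]]
275
[[-0.157  0.006  0.456]
 [ 0.118  0.059  0.743]
 [ 0.537  0.101  0.138]
 [ 0.543  0.103  0.139]
 [ 0.537  0.107  0.144]
 [ 0.536  0.114  0.129]
 [ 0.54   0.119  0.143]
 [ 0.544  0.124  0.143]
 [ 0.529  0.129  0.115]
 [ 0.538 
[... 280 characters left out ...]
[ 0.953  0.203  0.694]
 [ 0.954  0.204  0.641]
 [ 0.957  0.205  0.603]
 [ 0.954  0.206  0.6  ]
 [ 0.956  0.207  0.65 ]
 [ 0.956  0.209  0.708]
 [ 0.955  0.21   0.772]
 [ 0.955  0.212  0.778]
 [ 0.954  0.213  0.714]
 [ 0.947  0.213  0.65 ]
 [ 0.958  0.214  0.696]
 [ 0.952  0.215  0.71 ]
 [ 0.955  0.216  0.588]
 [ 0.954  0.217  0.629]
 [ 0.953  0.218  0.584]
 [ 0.957  0.22   0.782]
 [ 0.952  0.221  0.632]
 [ 0.955  0.222  0.652]
 [ 0.95   0.226  0.586]
 [ 0.953  0.235  0.585]
 [ 0.952  0.247  0.604]
 [ 0.954  0.26   0.603]
 [ 0.953  0.27   0.603]
 [ 0.95   0.283  0.607]
 [ 0.951  0.292  0.588]]
((550.1094970703125, 150.3370361328125), (190.02980041503906, 299.8175048828125), 89.73430633544922)
```

Stand: bottle axis ≈ (0.537, 0.151), yaw ≈ 5.5°, post ≈ (0.631, 0.1605), knob ≈ (0.520, 0.170), which puts the keeper at about −0.18 rad. The dish centre is ≈ (0.506, −0.154). I'll cage the knob between half-open fingers and swing it toward +y.

Call:
arm_command --pt "0 0 0 -40 0" --pt "0 -429 -160 -39 -15.3" --pt "0 -429 -160 -39 -15.3" --pt "0 -429 -160 -39 -15.3" --pt "0 -429 -160 -39 -15.3" --pt "0 -429 -160 -39 -15.3" --pt "0 -429 -160 -39 -15.3" --pt "0 -429 -160 -39 -15.3" --pt "0 -429 -160 -39 -15.3" --pt "0 -429 -160 -39 -15.3" --pt "0 -429 -160 -39 -15.3" --pt "0 -429 -160 -39 -15.3" --pt "0 -429 -160 -39 -15.3" --pt "0 -429 -160 -39 -15.3" --pt "0 -429 -160 -39 -15.3" --pt "0 -429 -160 -39 -15.3"

```text
t: 1.7
position: [0.5197, 0.171, 0.2705]
ee_rot: [180.0, 0.0, 175.1]
force: [-1.3, 0.1, 0.3]
width: 0.498
grasp_force: 0.0
```

Call:
arm_command --pt "0 0 0 45 0" --pt "0 0 0 80 0" --pt "0 0 0 98 0" --pt "0 0 0 98 0" --pt "0 0 0 98 0"

```text
t: 2.2
position: [0.5202, 0.1706, 0.1732]
ee_rot: [180.0, 0.0, 175.1]
force: [-0.8, 0.1, 0.8]
width: 0.503
grasp_force: 0.0
```

```bash
python3 - <<'E'
from h import *
p,W=cloud("scene"); save("s1.png",cv2.resize(p[120:270,220:440],(792,540),interpolation=cv2.INTER_CUBIC))
s=sense();print(s["position"],s["ee_rot"],s["force"])
P=np.array([.6306,.1605]);k=np.array([.520,.1706]);T=s["position"][:2];y=np.radians(s["ee_rot"][2])
tx=np.array([np.cos(y),np.sin(y)]);ty=np.array([np.sin(y),-np.cos(y)])
# pad inner face offset 21 + ball radius 8.5 -> contact when TCP leads by 12.5 mm
r=np.linalg.norm(k-P);a0=np.arctan2(*(k-P)[::-1])
for d in range(0,81,5):
    a=a0-np.radians(d); c=P+r*np.array([np.cos(a),np.sin(a)])-T
    c=c+.013*np.array([np.sin(a),-np.cos(a)])
    print(d,np.round([c@tx*1000,c@ty*1000,d],1).tolist())
E
```

```text
[0.52070623 0.17069835 0.17371168] [1.79962624e+02 8.95464684e-02 1.75051633e+02] [0.06552683 0.26667709 0.64300067]
0 [0.6, 12.8, 0.0]
5 [-1.0, 22.5, 5.0]
10 [-3.4, 31.9, 10.0]
15 [-6.6, 41.1, 15.0]
20 [-10.7, 50.0, 20.0]
25 [-15.5, 58.5, 25.0]
30 [-21.0, 66.5, 30.0]
35 [-27.2, 74.1, 35.0]
40 [-34.0, 81.0, 40.0]
45 [-41.4, 87.4, 45.0]
50 [-49.4, 93.0, 50.0]
55 [-57.8, 98.0, 55.0]
60 [-66.6, 102.2, 60.0]
65 [-75.7, 105.6, 65.0]
70 [-85.1, 108.2, 70.0]
75 [-94.7, 110.0, 75.0]
80 [-104.4, 111.0, 80.0]
```

View pics/s1.png

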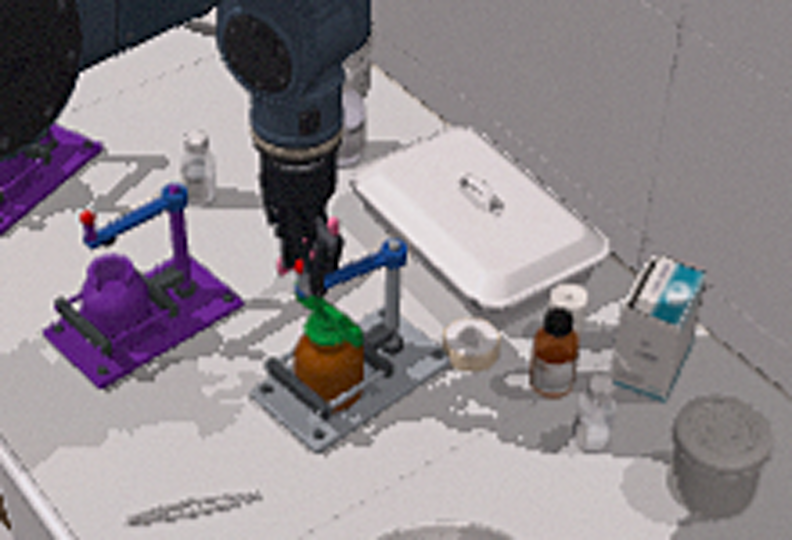

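The red knob at crop (298,265) stands between the fingers. I'll swing it now.

Call:
arm_command --pt "0 1 7 0 0" --pt "0 1 13 0 0" --pt "0 -1 22 0 5" --pt "0 -3 32 0 10" --pt "0 -7 41 0 15" --pt "0 -11 50 0 20" --pt "0 -15 58 0 25" --pt "0 -21 66 0 30" --pt "0 -27 74 0 35" --pt "0 -34 81 0 40" --pt "0 -41 87 0 45" --pt "0 -49 93 0 50" --pt "0 -58 98 0 55" --pt "0 -67 102 0 60" --pt "0 -76 106 0 65" --pt "0 -85 108 0 70" --pt "0 -95 110 0 75" --pt "0 -104 111 0 80" --pt "0 -104 111 0 80" --pt "0 -104 111 0 80"

```text
t: 4.25
position: [0.6334, 0.2723, 0.1724]
ee_rot: [180.0, -0.0, 95.2]
force: [1.1, 0.4, 1.0]
width: 0.5
grasp_force: 0.0
```

```bash
python3 - <<'E'
from h import *
p,W=cloud("top"); save("t2.png",cv2.resize(p[140:260,250:420],(680,480),interpolation=cv2.INTER_CUBIC))
s=sense();print(s["position"],s["ee_rot"],s["force"])
E
```

```text
[0.63327485 0.27216295 0.17248209] [1.79980585e+02 2.30791730e-03 9.51819656e+01] [-0.04167394 -0.76806177  0.31259319]
```

View pics/t2.png

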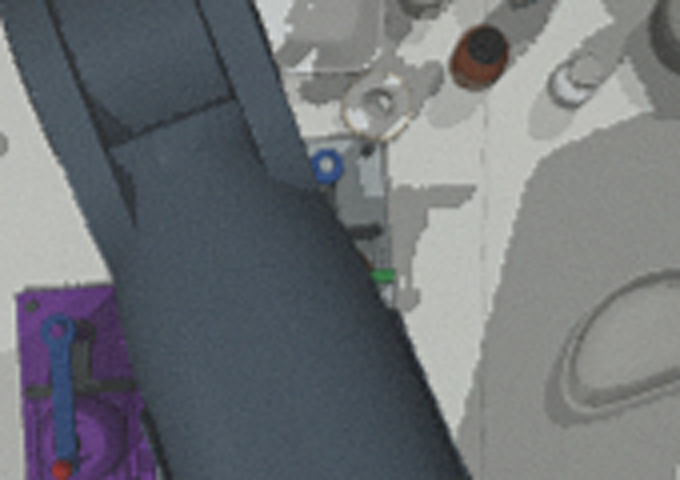

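Call:
arm_command --pt "0 0 -8 0 0" --pt "0 0 -8 -45 0" --pt "0 0 -8 -80 0" --pt "-1 -112 -107 -80 0" --pt "-1 -112 -107 -80 0" --pt "-1 -112 -107 -80 0" --pt "-1 -112 -107 -80 0" --pt "-1 -112 -107 -80 0" --pt "-1 -112 -107 -80 0"

```text
t: 5.2
position: [0.5372, 0.1516, 0.2528]
ee_rot: [179.9, -0.0, 95.1]
force: [0.0, 0.2, 0.5]
width: 0.999
grasp_force: 0.0
```

```bash
python3 - <<'E'
from h import *
p,X=cloud("scene"); save("s3.png",cv2.resize(p[150:270,240:400],(720,540),interpolation=cv2.INTER_CUBIC))
s=sense();print(s["position"],s["ee_rot"],s["force"],s["width"])
h=cv2.cvtColor(p,cv2.COLOR_RGB2HSV);near=(X[...,0]>.4)&(X[...,0]<.75)&(X[...,1]>0)&(X[...,1]<.33)
for nm,m in dict(blue=(abs(h[...,0].astype(int)-112)<12)&(h[...,1]>120)&(X[...,2]>.13),red=((h[...,0]<8)|(h[...,0]>172))&(h[...,1]>130)&(X[...,2]>.17)&(X[...,2]<.21)).items():
    q=X[m&near]; print(nm,len(q),np.round(np.median(q,0),3),np.round(q.min(0),3),np.round(q.max(0),3))
g=(abs(h[...,0].astype(int)-65)<20)&(h[...,1]>110)&near&(X[...,2]>.135)&(X[...,2]<.15)
q=X[g];print(len(q),q.mean(0));print(np.polyfit(q[:,1],q[:,0],1),q[:,1].min(),q[:,1].max())
E
```

```text
[0.53740733 0.15179553 0.25250068] [ 1.79950997e+02 -1.44856812e-02  9.51006669e+01] [-0.22233465  0.13861356 -0.61500661] 1.0003076313510004
blue 224 [0.614 0.151 0.173] [0.404 0.048 0.151] [0.646 0.275 0.769]
red 9 [0.622 0.27  0.193] [0.614 0.267 0.192] [0.625 0.275 0.205]
66 [0.53585158 0.14783377 0.14151852]
[-0.10693271  0.55165984] 0.09908436282532974 0.2000732827811127
```

View pics/s3.png

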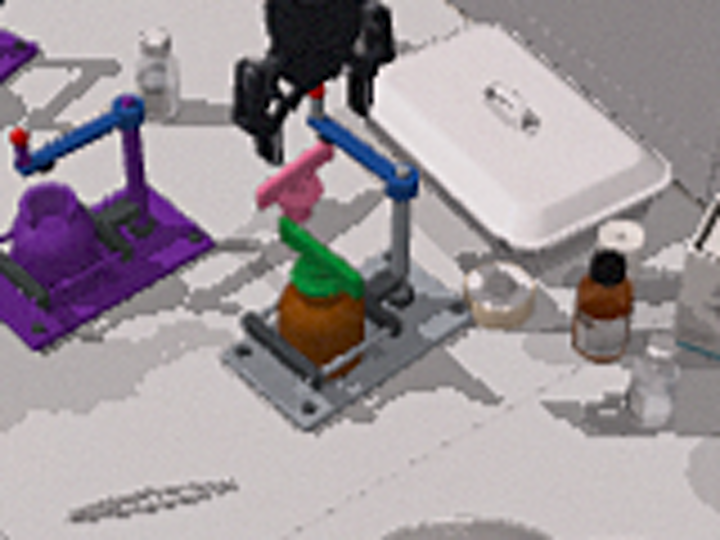

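The keeper stands about a quarter turn aside, with the knob at crop (316,90). The stopper wing is clear. I'll lower over the bar and pinch it.

Call:
arm_command --pt "-1 -1 0 45 -0.8" --pt "-1 -1 0 90 -0.8" --pt "-1 -1 0 120 -0.8" --pt "-1 -1 0 136 -0.8" --pt "-1 -1 0 136 -0.8" --pt "0.3 -1 0 136 -0.8" --pt "0.6 -1 0 136 -0.8" --pt "0.75 -1 0 136 -0.8" --pt "1 -1 0 136 -0.8" --pt "1 -1 0 136 -0.8" --pt "1 -1 0 136 -0.8" --pt "1 -1 0 136 -0.8"

```text
t: 6.45
position: [0.5378, 0.1501, 0.1172]
ee_rot: [179.9, -0.0, 95.8]
force: [4.9, 0.0, 6.3]
width: 0.165
grasp_force: 58.6
```

Call:
arm_command --pt "1 0 0 0 3" --pt "1 0 0 0 6" --pt "1 0 0 0 9" --pt "1 0 0 0 12" --pt "1 0 0 0 15" --pt "1 0 0 0 18" --pt "1 0 0 0 21" --pt "1 0 0 0 24" --pt "1 0 0 0 24" --pt "1 0 0 0 24"

```text
t: 7.45
position: [0.5378, 0.1502, 0.1172]
ee_rot: [179.9, -0.1, 71.8]
force: [5.0, 1.2, 6.2]
width: 0.166
grasp_force: 58.6
```

```bash
python3 - <<'E'
from h import *
p,X=cloud("scene")
s=sense();print(s["position"],s["ee_rot"],s["force"],s["ft_torque"])
h=cv2.cvtColor(p,cv2.COLOR_RGB2HSV);near=(X[...,0]>.4)&(X[...,0]<.75)&(X[...,1]>0)&(X[...,1]<.33)
g=(abs(h[...,0].astype(int)-65)<20)&(h[...,1]>110)&near&(X[...,2]>.12)&(X[...,2]<.15)
q=X[g];print(len(q),q.mean(0));print(np.polyfit(q[:,1],q[:,0],1),q[:,1].min(),q[:,1].max())
E
```

```text
[0.5377492  0.1501737  0.11713576] [ 1.79888808e+02 -7.51110546e-02  7.18290764e+01] [4.14613736 1.45282419 5.69007875] [ 0.27552124 -1.00954873  0.12714985]
58 [0.52920108 0.1291903  0.13859534]
[0.27827736 0.49325034] 0.10001719070025779 0.16579838207772157
```

Call:
arm_command --pt "1 0 0 -1 0" --pt "1 0 0 -2 0" --pt "1 0 0 -3 0" --pt "1 0 0 -3 0" --pt "1 0 0 -3 0"

```text
t: 8.0
position: [0.5373, 0.1498, 0.1194]
ee_rot: [179.9, -0.0, 71.8]
force: [5.0, 0.0, -1.4]
width: 0.116
grasp_force: 90.8
```

Call:
arm_command --pt "1 0 0 -1 0" --pt "1 0 0 -1 0" --pt "1 0 0 -1 0"

```text
t: 8.3
position: [0.5373, 0.1499, 0.1204]
ee_rot: [179.9, -0.0, 71.8]
force: [5.5, -0.0, -3.2]
width: 0.114
grasp_force: 90.7
```

Call:
arm_command --pt "1 0 0 -1 0" --pt "1 0 0 -1 0" --pt "1 0 0 -1 0"

```text
t: 8.6
position: [0.5372, 0.1498, 0.1211]
ee_rot: [180.0, -0.0, 71.8]
force: [6.9, 0.6, -7.7]
width: 0.115
grasp_force: 89.9
```

The pull force grows with height, so the stopper is still held this way. I'll lower it and turn it the other way.

Call:
arm_command --pt "1 0 0 2 0" --pt "1 0 0 4 0" --pt "1 0 0 4 -4" --pt "1 0 0 4 -8" --pt "1 0 0 4 -12" --pt "1 0 0 4 -16" --pt "1 0 0 4 -20" --pt "1 0 0 4 -24" --pt "1 0 0 4 -28" --pt "1 0 0 4 -32" --pt "1 0 0 4 -36" --pt "1 0 0 4 -40" --pt "1 0 0 4 -44" --pt "1 0 0 4 -48" --pt "1 0 0 4 -48" --pt "1 0 0 4 -48"

```text
t: 10.2
position: [0.5384, 0.1499, 0.1192]
ee_rot: [179.8, 0.1, 119.8]
force: [3.2, -3.8, 17.6]
width: 0.118
grasp_force: 83.7
```

Call:
arm_command --pt "1 0 0 -1 0" --pt "1 0 0 -2 0" --pt "1 0 0 -3 0" --pt "1 0 0 -3 0" --pt "1 0 0 -3 0"

```text
t: 10.7
position: [0.538, 0.1498, 0.1208]
ee_rot: [179.9, 0.1, 119.8]
force: [9.5, -1.4, -0.5]
width: 0.117
grasp_force: 79.6
```

Call:
arm_command --pt "1 0 0 -1 0" --pt "1 0 0 -2 0" --pt "1 0 0 -2 0" --pt "1 0 0 -2 0"

```text
t: 11.1
position: [0.538, 0.1498, 0.1228]
ee_rot: [179.9, 0.1, 119.8]
force: [8.7, -1.2, 0.4]
width: 0.11
grasp_force: 79.5
```

Call:
arm_command --pt "1 0 0 -1 0" --pt "1 0 0 -2 0" --pt "1 0 0 -3 0" --pt "1 0 0 -3 0"

```text
t: 11.5
position: [0.5379, 0.1498, 0.1258]
ee_rot: [179.9, 0.1, 119.8]
force: [7.6, 0.2, -0.1]
width: 0.113
grasp_force: 79.5
```

It rises freely, so I'll lift it out.

Call:
arm_command --pt "1 0 0 -5 0" --pt "1 0 0 -10 0" --pt "1 0 0 -16 0" --pt "1 0 0 -22 0" --pt "1 0 0 -28 0" --pt "1 0 0 -35 0" --pt "1 0 0 -45 0" --pt "1 0 0 -60 0" --pt "1 0 0 -75 0" --pt "1 0 0 -75 0" --pt "1 0 0 -75 0"

```text
t: 12.6
position: [0.5369, 0.15, 0.2003]
ee_rot: [180.0, 0.0, 119.8]
force: [-0.0, -0.1, -0.7]
width: 0.111
grasp_force: 69.2
```

```bash
python3 - <<'E'
from h import *
p,X=cloud("scene"); save("s4.png",cv2.resize(p[130:290,250:400],(600,600),interpolation=cv2.INTER_CUBIC))
s=sense();print(s["position"],s["ee_rot"],s["force"])
h=cv2.cvtColor(p,cv2.COLOR_RGB2HSV);near=(X[...,0]>.4)&(X[...,0]<.75)&(X[...,1]>0)&(X[...,1]<.33)
g=(abs(h[...,0].astype(int)-65)<20)&(h[...,1]>110)&near&(X[...,2]>.12)
q=X[g];print(len(q),q.mean(0),np.percentile(q[:,2],[2,98]))
y=np.radians(s["ee_rot"][2]);d=np.array([.508,-.156])-s["position"][:2]
print("tx,ty",d@[np.cos(y),np.sin(y)]*1000,d@[np.sin(y),-np.cos(y)]*1000)
E
```

```text
[0.53659384 0.14988228 0.19982248] [-1.79973799e+02 -6.91251960e-03  1.19829636e+02] [-0.63877426  0.29144423 -1.75970159]
173 [0.53174328 0.14338615 0.20284421] [0.16342287 0.22710718]
tx,ty -251.13218074521365 -176.95819328184788
```

View pics/s4.png

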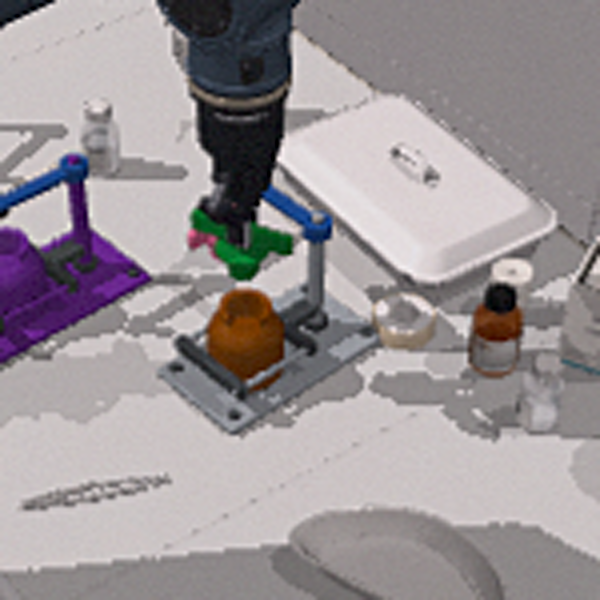

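The stopper is out of the neck and held upright, at crop (240,245). I'll carry it to the dish.

Call:
arm_command --pt "1 -10 -7 0 0" --pt "1 -30 -21 0 0" --pt "1 -55 -39 0 0" --pt "1 -80 -56 0 0" --pt "1 -105 -74 0 0" --pt "1 -130 -92 0 2" --pt "1 -155 -109 0 4" --pt "1 -180 -127 0 6" --pt "1 -205 -144 20 8" --pt "1 -228 -161 40 10" --pt "1 -242 -171 60 10" --pt "1 -251 -177 80 10" --pt "1 -251 -177 100 10" --pt "1 -251 -177 115 10" --pt "1 -251 -177 125 10" --pt "1 -251 -177 132 10" --pt "1 -251 -177 137 10" --pt "1 -251 -177 137 10"

```text
t: 14.45
position: [0.5079, -0.1558, 0.063]
ee_rot: [-180.0, -0.0, 109.8]
force: [0.4, -0.3, -0.4]
width: 0.116
grasp_force: 69.2
```

```bash
python3 - <<'E'
from h import *
p,X=cloud("scene"); save("s5.png",cv2.resize(p[220:330,300:430],(650,550),interpolation=cv2.INTER_CUBIC))
s=sense();print(s["position"],s["ee_rot"],s["force"])
h=cv2.cvtColor(p,cv2.COLOR_RGB2HSV);near=(X[...,0]>.4)&(X[...,0]<.6)&(X[...,1]>-.28)&(X[...,1]<0)
g=(abs(h[...,0].astype(int)-65)<20)&(h[...,1]>110)&near
q=X[g];print(len(q),q.mean(0),np.percentile(q[:,2],[1,99]))
E
```

```text
[ 0.50812766 -0.15587854  0.06349865] [1.79993893e+02 6.64942209e-03 1.09835134e+02] [ 0.70283454 -0.47651394 -0.07056544]
162 [ 0.50221433 -0.16739224  0.07248482] [0.02722103 0.25135362]
```

View pics/s5.png

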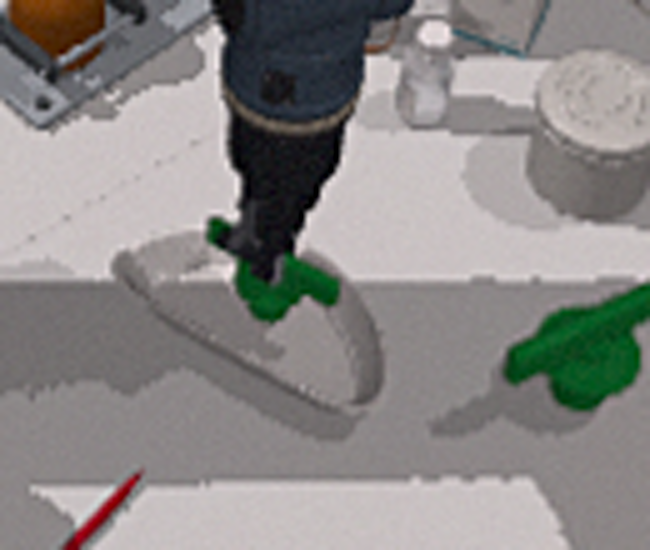

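The stopper is over the middle of the dish. I'll lower it to contact, watching the force.

Call:
arm_command --pt "1 0 0 3 0" --pt "1 0 0 6 0" --pt "1 0 0 9 0" --pt "1 0 0 11 0" --pt "1 0 0 12 0" --pt "1 0 0 12 0"

```text
t: 15.1
position: [0.508, -0.1558, 0.0511]
ee_rot: [-180.0, -0.0, 109.8]
force: [0.0, -0.2, -0.4]
width: 0.113
grasp_force: 69.2
```

Call:
arm_command --pt "1 0 0 1 0" --pt "1 0 0 2 0" --pt "1 0 0 2 0" --pt "1 0 0 2 0"

```text
t: 15.5
position: [0.5081, -0.1559, 0.0493]
ee_rot: [-180.0, -0.0, 109.8]
force: [-1.2, 0.4, -1.4]
width: 0.115
grasp_force: 69.2
```

Call:
arm_command --pt "1 0 0 1 0" --pt "1 0 0 2 0" --pt "1 0 0 2 0" --pt "1 0 0 2 0"

```text
t: 15.9
position: [0.5081, -0.1559, 0.0473]
ee_rot: [180.0, 0.0, 109.8]
force: [-0.5, -0.7, -0.4]
width: 0.11
grasp_force: 69.4
```

Call:
arm_command --pt "1 0 0 1 0" --pt "1 0 0 1 0" --pt "1 0 0 2 0" --pt "1 0 0 2 0"

```text
t: 16.3
position: [0.5084, -0.156, 0.0469]
ee_rot: [179.9, 0.1, 109.8]
force: [-10.5, 1.4, 29.3]
width: 0.111
grasp_force: 75.6
```

Call:
arm_command --pt "1 0 0 -1 0" --pt "1 0 0 -1.5 0" --pt "1 0 0 -1.5 0"

```text
t: 16.6
position: [0.5082, -0.1559, 0.0471]
ee_rot: [180.0, 0.0, 109.8]
force: [-1.7, 1.0, 8.3]
width: 0.109
grasp_force: 71.2
```

Call:
arm_command --pt "0.75 0 0 0 0" --pt "0.7 0 0 0 0" --pt "0.65 0 0 0 0" --pt "0.6 0 0 0 0" --pt "0.5 0 0 0 0" --pt "0.3 0 0 0 0" --pt "0 0 0 0 0" --pt "0 0 0 0 0" --pt "0 0 0 0 0"

```text
t: 17.5
position: [0.5081, -0.1559, 0.0467]
ee_rot: [-180.0, -0.0, 109.8]
force: [-0.3, 1.6, -0.4]
width: 0.5
grasp_force: 0.0
```

Call:
arm_command --pt "0 0 0 -10 0" --pt "0 0 0 -30 0" --pt "0 0 0 -60 0" --pt "0 0 0 -100 0" --pt "0 0 0 -150 0" --pt "0 0 0 -150 0" --pt "0 0 0 -150 0" --pt "0 0 0 -150 0"

```text
t: 18.3
position: [0.5077, -0.1557, 0.1964]
ee_rot: [-180.0, -0.0, 109.8]
force: [0.9, 0.1, 0.4]
width: 0.498
grasp_force: 0.0
```

```bash
python3 - <<'E'
from h import *
p,X=cloud("scene"); save("s6.png",cv2.resize(p[170:330,270:430],(600,600),interpolation=cv2.INTER_CUBIC))
s=sense();print(s["position"],s["force"],s["width"],s["t"])
E
```

```text
[ 0.50750188 -0.15568978  0.19604957] [0.310447   1.00729883 0.01133403] 0.5009152516608237 18.35
```

View pics/s6.png

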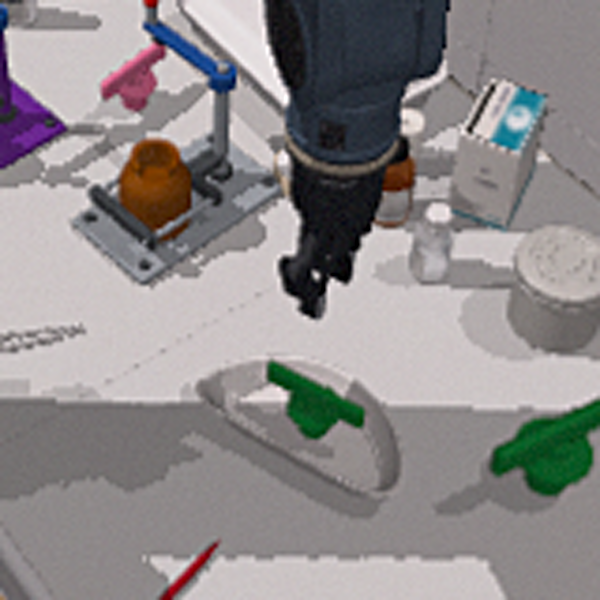

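The stopper stands in the dish at crop (315,400), released. The keeper is aside and the gripper is clear, so I'm handing in.

```bash
python3 -c "
from station import job
print(job.finish_job())"
```

```text
the job is handed in; nothing more can be done
None
```

I handed the job in at about 18 s of the 72 s allowed, with the green stopper out of the neck and standing released in the kidney dish, the keeper arm about a quarter turn aside and the gripper clear; the hand-in returned no verdict.

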